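# Tuck a flashing strip under a lapped shingle and hold it down

### The job

Lift the metal flashing up and off the two prongs of its rack, then slide the long side of its flat foot under the middle of the reddish shingle on the little roof board, at least 20 mm deep (the scored line just out of sight), without lifting the shingle. Finish while still gripping the flashing and pressing its foot firmly down flat on the board; do not let go, and leave everything else where it stands.

Things in the scene. Friction and masses are not known exactly. Their poses are not given: they have to be found in the camera images.
- flashing: Grey metal flashing, 150 g, rigid, an upside-down T from its end. Flat foot 75 (x) x 110 (y) mm, 3 thick; upright fin 4 thick (x), 110 long (y), top 80 above the underside. Origin: underside of the foot, below the fin, mid-length; z up. Foot runs 45 mm to +x (side to tuck), 30 mm to -x. Fingers closing along x can pinch the solid middle 64 mm of the fin from above.
- leading_edge (a point): Middle of the leading edge of the flashing's long foot side, on the underside: 45 mm along the flashing's +x from its origin. A dark line is scored across the foot's top 20 mm back from this edge.
- slots (a point): Point on the flashing's fin, 72 mm above its underside, mid-length, between the tops of its two hanging slots. The slots are at y = +40 and -40 mm, each 16 mm wide, 26 mm high (46 to 72 mm above the underside). It hangs upright (within 4 degrees), slot tops on the rack's prongs, pointing the same way as the rack.
- rack: Rack fixed to the bench: dark wood base 120 mm wide (y), x -35 to +95 mm, 14 mm high. At y = +40 and -40 mm a 6 mm steel wire rises at x = +78 mm, bends and runs to -x as a level prong, top 117 mm above the bench. Origin on the bench below where the fin hangs (the fin is at the rack's x = 0; the flashing's underside is then 45 mm above the bench).
- prongs (a point): Midpoint between the tops of the rack's prongs, above its origin. Prongs stay level to 20 mm past here in -x, then turn up 6 mm and end 33 mm past. To free the flashing raise it 7 to 19 mm (13 is best), draw it along the rack's -x over the tips, going on to 90 mm in all so that the foot's long side, below the prongs, is clear of the tips too, then lift away.
- roof: Roof section fixed to the bench: level plywood board, x -140 to +110 mm, 280 mm wide (y), 20 mm thick. On it shingles 6 mm thick: a reddish one 124 mm wide in the middle, a dark fixed one each side. Their free edges (butts) face -x and lie at x = 0; they run 100 mm to +x. An upper course from x = 68 mm reaches 27 mm above the board. Origin on the bench below the reddish butt's middle.
- lap (a point): Point on the roof board's top face (20 mm above the bench) below the middle of the reddish shingle's butt. x points in under the shingle, y along the butt, z up. Clear space under the shingle 12 mm here, falling evenly to 8 mm at 100 mm depth (a lath fills it from 85 mm). Shingle top at the butt: 18 mm above the board.
- butt (a point): Middle of the lower front edge of the reddish shingle, 12 mm above the board when it lies down.
- shingle (a joint): Lift of the reddish shingle about a hinge at its back end, rad: 0 lying down as at the start, growing as its butt is raised (0.01 rad is 1 mm at the butt). It is light and only lightly sprung down.
- spare: Bystander: loose dark spare shingle, 70 x 45 x 6 mm, lying on a front corner (-x, +y) of the roof board; origin under its centre.
- spool: Bystander: red bobbin, 28 mm across, 32 mm high, standing on the other front corner (-x, -y) of the roof board; origin under its centre.
- glue: Bystander: yellow glue bottle, 48 mm across, 110 mm high, on the bench to the robot's left.
- tin: Bystander: brass-coloured tin, 70 mm across, 80 mm high, at the far side of the bench.
- hammer: Bystander: hammer, 240 mm long, lying on the bench to the robot's right.
- knob_head: Bystander: turned wooden knob, 44 mm across, 62 mm high, at the far side of the bench.
- jar: Bystander: white cup, 60 mm across, 60 mm high, at the far side of the bench.
Not all that is in view belongs to the job. There is more than one size of the rack; the job needs the smaller.

How it is judged:
By the outcome, as a careful person would: the job done as asked, in the order asked, and still so for the second after the job is handed in, while the arm keeps its last pose, push and grip.
It also fails if it takes over 48 s, if anything falls off the work surface, if the arm or the gripper's body presses on something with over 40 N, if the wrist force passes 120 N, or if a joint passes its speed limit or range.

### The arm

A 7-joint arm with a two-finger parallel gripper is mounted at the origin on the work surface. World frame = base frame: x ahead of the robot, y to its left, z up, the work surface at z = 0. Lengths are in mm, angles in rad, forces in N, time in s.
With the tool pointing down it reaches from about 425 to 875 mm from the base axis. Payload 8.4 kg.
Tool frame: the origin (TCP) lies on the front face of the gripper's body, between the roots of the fingers; the fingertips stand 70 mm ahead of it and the grasp point (between the pads) lies 51 mm ahead of it; z points along the fingers, y is the line along which they close (so a half turn about z gives the same grasp; the last joint's range is limited). The gripper opens to 87 mm and grips with 3 to 60 N. Pads are 19 mm wide; open, the fingers measure 117 mm over their backs; the gripper's body (75 mm by 190 mm) begins 51 mm behind the grasp point.
Start: joints at [1.165, 0.333, 0.04, 1.465, -0.013, 1.343, -0.059], TCP at [196.284, -619.629, 292.246] pointing down, gripper open.
Joint ranges: [-2.58, 2.58], [-0.38, 2.09], [-1.3, 1.39], [0.25, 2.4], [-1.5, 4.64], [0.08, 2.09], [-2.65, 2.65]. Speed limits (rad/s): [2.22, 2.22, 2.79, 2.79, 3.14, 3.14, 3.14].

### API

Orientations are given as a rotation vector (axis times angle).
In Python, from rig import * gives the robot as it stands. The module is installed in compiled form; this text tells all that it offers.
- The arm moves only by the tool step_arm, never from a script. Its argument "deltas" is a list of rows, each a list of 7 numbers: the opening, from 0 (shut) to 1 (fully open), then the shift along the tool's x, y, z in m, then the turn, a rotation vector about the tool's x, y, z in rad. In form: [[hand, dx, dy, dz, ax, ay, az], ...]. A call has exactly 8 rows; each row shifts and turns the commanded pose from where the row before left it, along the tool's axes as they then stand; what a row does not reach is not made up. A row lasts 1/12 s, in which the tool goes at most 41.7 mm and 7.16 degrees, less where a joint would pass 70% of its speed; a pose out of reach is approached as far as the arm can. A call is refused whole if a number of a shift passes 0.0417 or a number of a turn 0.125, either way. A call with a gripper value outside its range is refused whole. The fingers move at their own pace and stop on an object; "newtons" is the grip in N (left out, the last holds). Time passes only in rows, so rows that do not move let the fingers close, or fill a call up. It gives the time, the measured TCP pose, the force, the opening and the grip force at its end, in the units of the state.
- state(): the state, without advancing time (a new reading comes with each control period).
- get_image(name): name is "side" or "top" or "wrist"; returns the picture (384x512x3 uint8, red, green, blue); there is no depth.
- camera_params(name): a dict with "mtx" (3x3 intrinsics, pixels), "R" (3x3) and "t" (3): a world point X has camera coordinates R X + t. Camera axes: x right, y down, z forward; pixel columns grow to the right and rows downward; lengths in mm; the calibration is good to about 2 mm. A picture is of the moment at which its call begins: read the wrist's pose just before it. camera_params takes no time and is no camera call; for the wrist camera it gives the pose at the moment of the call.
- job_done(): hands the job in; it is judged then, once.
Trained networks look in the newest picture that a camera, given by its name, has taken for a name from the list of things; names that differ only in an ending like _2 or _b are one class to them, and where a whole thing is asked for, a point or a joint stands for the part that bears it (a point fixed in the world has none). Each returns a list of dicts, best first, with "p" (0 to 1); they miss things now and then, are a little off and sometimes report something else, mostly with a low value. They report only what shows in the picture. A call takes as long as a camera call. They do not tell look-alikes from the thing itself.
- recognise(camera, thing): "position" ([x, y, z] in mm, in world coordinates, good to about 4 mm: the middle of the surface that is visible of it).
- mark_of(camera, thing): "position" ([x, y, z] in mm, in world coordinates, good to about 4 mm: a listed point, or the origin of a listed thing).
The state is a dict: "time": time; "qpos": joint angles; "qvel": joint speeds; "tau": joint torques, N m; "ee_pos": TCP position; "eef_rot": TCP orientation; "wrist_force": force on the tool from outside, world axes, zero at the start; "ft_torque": the same for the moment, N m; "opening": opening from 0.0 (shut) to 1.0 (fully open); "finger_force": force on a finger pad.
Only numpy, scipy, OpenCV 4.12 (cv2) and the standard library are available. Lean on these libraries where they do the work, as an engineer would, in place of code of your own. Each camera call takes 0.05 s, during which the arm holds its last target. There are 200 camera calls.

## Working session

There is one attempt and no reset: what is moved stays moved. The work goes in short steps, Python scripts to look and compute and a tool call to move; the robot and the scene stay as the last step left them, time stands still between calls to the robot, and variables do not carry over. Pictures are saved under pics/ and viewed, at most 10 in all, crops included, and the job is handed in when it is done.

Besides the shell and the picture viewer there is one more tool, called after "Request:" as name(argument=value, ...) on one line, values as JSON. step_arm: Moves the arm, as the interface text tells. Its arguments: {"type":"object","properties":{"deltas":{"type":"array","items":{"type":"array","items":{"type":"number"}}},"newtons":{"type":"number"}},"required":["deltas"]}

```bash
mkdir -p pics; python3 - <<'E'
from rig import *
import cv2,numpy as np
s=state();print(s)
for c in("top","side"):
    im=get_image(c);cv2.imwrite(f"pics/{c}0.png",im[:,:,::-1])
    for t in("flashing","slots","prongs","rack","lap","butt","roof","leading_edge"):
        print(c,t,[(round(d["p"],2),np.round(d["position"]).tolist()) for d in mark_of(c,t)[:4]])
print(state()["time"])
E
```

```text
{'time': 0.0, 'qpos': array([ 1.16478613,  0.33392072,  0.03991252,  1.46627076, -0.01336202,
        1.34329072, -0.05848897]), 'qvel': array([-3.86663574e-04,  6.25221782e-04, -1.23168642e-03, -1.28234179e-03,
        3.78977856e-04, -8.22889438e-04,  1.85308235e-05]), 'tau': array([ 6.48831065e-04, -6.56355071e+01,  1.33510374e+00, -4.03798628e+01,
       -5.99176018e-02,  4.49316460e-02,  1.94058057e-04]), 'ee_pos': array([ 196.15245261, -619.32666112,  291.35363389]), 'eef_rot': array([-3.10315303e+00, -4.79754918e-01,  6.36301683e-04]), 'wrist_force': array([0.12154986, 0.63007848, 0.80720786]), 'ft_torque': array([-0.00227349,  0.02127276,  0.02648371]), 'finger_force': 0.0, 'opening': 0.9997677948368621}
top flashing [(0.88, [524.0, -140.0, 44.0]), (0.74, [502.0, 159.0, 35.0]), (0.51, [386.0, 244.0, 18.0])]
top slots [(0.62, [506.0, 155.0, 19.0]), (0.46, [500.0, 158.0, -1.0])]
top prongs [(0.92, [220.0, -290.0, 172.0]), (0.7, [528.0, -146.0, 120.0]), (0.59, [453.0, 37.0, 18.0])]
top rack [(0.93, [533.0, -146.0, 1.0]), (0.73, [221.0, -292.0, 0.0])]
top lap [(0.82, [506.0, 155.0, 22.0])]
top butt [(0.61, [503.0, 157.0, 35.0]), (0.25, [788.0, -53.0, 2.0])]
top roof [(0.71, [504.0, 157.0, -1.0])]
top leading_edge [(0.56, [569.0, -152.0, 43.0]), (0.22, [509.0, 152.0, 17.0])]
side flashing [(0.69, [526.0, -146.0, 47.0]), (0.29, [425.0, 462.0, -0.0])]
side slots [(0.72, [525.0, -146.0, 116.0]), (0.31, [567.0, -148.0, 46.0])]
side prongs [(0.66, [526.0, -142.0, 114.0]), (0.65, [215.0, -291.0, 169.0]), (0.45, [529.0, -149.0, 47.0]), (0.42, [506.0, 157.0, 22.0])]
side rack [(0.92, [526.0, -145.0, -2.0]), (0.73, [219.0, -288.0, 6.0]), (0.21, [566.0, -151.0, 47.0])]
side lap [(0.9, [504.0, 157.0, 21.0]), (0.18, [786.0, -54.0, -1.0])]
side butt [(0.79, [502.0, 156.0, 32.0])]
side roof [(0.56, [504.0, 158.0, 3.0])]
side leading_edge [(0.67, [570.0, -153.0, 45.0])]
0.9
```

```bash
python3 -c "
import cv2,numpy as np
a=cv2.imread('pics/top0.png');b=cv2.imread('pics/side0.png')
cv2.imwrite('pics/top1.png',cv2.resize(a,(800,600)));cv2.imwrite('pics/side1.png',cv2.resize(b,(800,600)))"
```

```text
(no output)
```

View pics/top1.png

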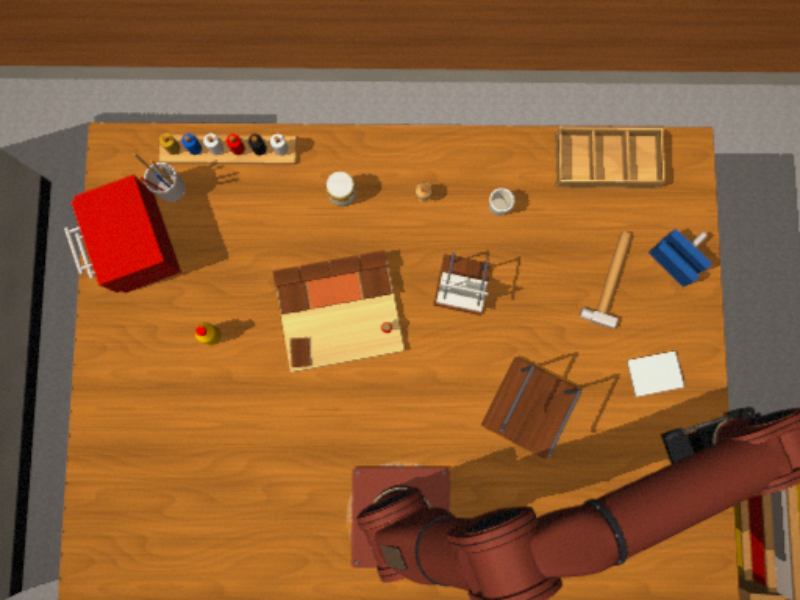

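View pics/side1.png

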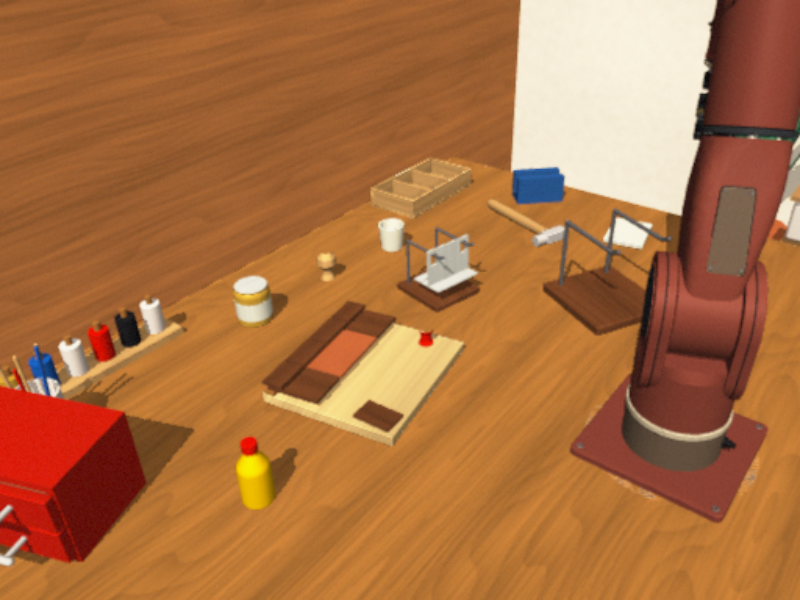

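Both views show the flashing on the smaller rack at about (526,-146), top px (463,285), with the rack's +x at about -9° yaw. The reddish butt's middle is at about (504,157), top px (335,305), with the roof at about +10°. Next I'll hover above the rack and use the wrist camera.

```bash
cat > h.py <<'E'
from rig import *
import numpy as np, cv2
from scipy.spatial.transform import Rotation as Ro
def yaw(R): return np.degrees(np.arctan2(R[1,0],R[0,0]))
def plan(pos,R,tgt,tyaw,n):
    "constant tool-frame row that in n rows takes pos,R to tgt, tool x at yaw tyaw, tool z down"
    t=np.radians(tyaw); T=np.array([[np.cos(t),np.sin(t),0],[np.sin(t),-np.cos(t),0],[0,0,-1.]])
    w=Ro.from_matrix(R.T@T).as_rotvec()/n
    S=sum(R@Ro.from_rotvec(w*i).as_matrix() for i in range(n))
    return np.round(np.r_[np.linalg.solve(S,np.asarray(tgt)-pos)/1000,w],5)
def rot(s): return Ro.from_rotvec(s["eef_rot"]).as_matrix()
def px2w(c,uv,z,cp=None):
    p=cp or camera_params(c); K,R,t=map(np.array,(p["mtx"],p["R"],p["t"]))
    d=R.T@np.linalg.solve(K,[uv[0],uv[1],1]); o=-R.T@t
    return o+d*(z-o[2])/d[2]
def w2px(c,X,cp=None):
    p=cp or camera_params(c); q=np.array(p["R"])@np.asarray(X,float)+np.array(p["t"]); q=np.array(p["mtx"])@q; return q[:2]/q[2]
E
python3 - <<'E'
from h import *
s=state(); p=camera_params("wrist"); R=np.array(p["R"]); o=-R.T@np.array(p["t"])
print("cam in tool",rot(s).T@(o-s["ee_pos"]),"axis in tool",rot(s).T@R[2], p["mtx"][0])
print(plan(s["ee_pos"],rot(s),[526,-146,290],81,16))
k=.64
for q in [(291,369),(405,349)]: print(px2w("top",(q[0]*k,q[1]*k),20))
print("spool",px2w("top",(387*k,327*k),50))
E
```

```text
cam in tool [ 83.07135689   0.21414162 -93.52140885] axis in tool [-3.03482246e-01  6.60727531e-04  9.52836864e-01] [321.19323637   0.         257.29073971]
[ 0.03761 -0.00519  0.00014 -0.      -0.      -0.06918]
[344.29564779 265.68607368  20.        ]
[393.73801442  -8.87340631  20.        ]
spool [443.92221632  34.59420822  50.        ]
```

Request:
step_arm(deltas=[[1,0.0376,-0.0052,0,0,0,-0.069],[1,0.0376,-0.0052,0,0,0,-0.069],[1,0.0376,-0.0052,0,0,0,-0.069],[1,0.0376,-0.0052,0,0,0,-0.069],[1,0.0376,-0.0052,0,0,0,-0.069],[1,0.0376,-0.0052,0,0,0,-0.069],[1,0.0376,-0.0052,0,0,0,-0.069],[1,0.0376,-0.0052,0,0,0,-0.069]])

```text
time: 1.57
ee_pos: [429.7, -428.3, 292.3]
eef_rot: [2.854, 1.313, 0.0]
wrist_force: [0.9, -0.0, 0.6]
opening: 1.001
finger_force: 0.0
```

Request:
step_arm(deltas=[[1,0.0376,-0.0052,0,0,0,-0.069],[1,0.0376,-0.0052,0,0,0,-0.069],[1,0.0376,-0.0052,0,0,0,-0.069],[1,0.0376,-0.0052,0,0,0,-0.069],[1,0.0376,-0.0052,0,0,0,-0.069],[1,0.0376,-0.0052,0,0,0,-0.069],[1,0.0376,-0.0052,0,0,0,-0.069],[1,0.0376,-0.0052,0,0,0,-0.069]])

```text
time: 2.23
ee_pos: [526.8, -144.4, 292.4]
eef_rot: [2.388, 2.041, 0.001]
wrist_force: [0.1, -0.0, 0.5]
opening: 1.001
finger_force: 0.0
```

```bash
python3 - <<'E'
from h import *
import pickle
s=state(); print(s["ee_pos"],yaw(rot(s)),s["time"])
cp=camera_params("wrist"); im=get_image("wrist"); cv2.imwrite("pics/w1.png",im[:,:,::-1]); pickle.dump(cp,open("w1.pkl","wb"))
for t in("flashing","slots","leading_edge","prongs","rack"):
    print(t,[(round(d["p"],2),np.round(d["position"]).tolist()) for d in mark_of("wrist",t)[:2]])
E
```

```text
[ 526.78907585 -144.44435892  292.39453928] 81.03492405052395 2.2333
flashing [(0.64, [527.0, -143.0, 45.0])]
slots [(0.86, [527.0, -144.0, 116.0])]
leading_edge [(0.56, [571.0, -154.0, 44.0])]
prongs []
rack []
```

View pics/w1.png

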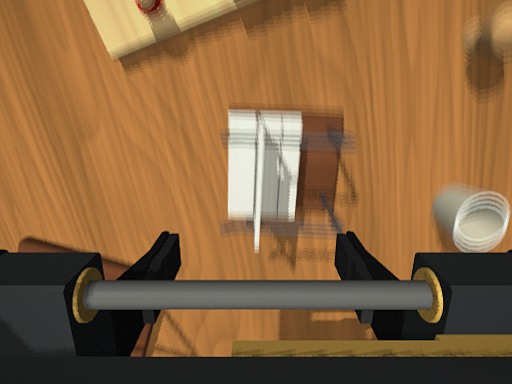

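The picture is blurred because the arm was still settling. The fin runs roughly from px (260,118) to (257,252), midway between the fingers. I'll retake it.

```bash
python3 - <<'E'
from h import *
import pickle
s=state(); print(s["ee_pos"],yaw(rot(s)),s["time"])
cp=camera_params("wrist"); im=get_image("wrist"); pickle.dump(cp,open("w1.pkl","wb"))
cv2.imwrite("pics/w2.png",cv2.resize(im[80:280,190:390,::-1],(600,600),interpolation=cv2.INTER_CUBIC))
for t in("flashing","slots","leading_edge","prongs","rack"):
    print(t,[(round(d["p"],2),np.round(d["position"]).tolist()) for d in mark_of("wrist",t)[:2]])
E
```

```text
[ 526.25423215 -147.57433095  292.30098579] 80.71796821761045 2.5333
flashing [(0.87, [524.0, -140.0, 44.0]), (0.45, [449.0, 39.0, 19.0])]
slots [(0.86, [528.0, -143.0, 117.0])]
leading_edge [(0.59, [574.0, -156.0, 43.0])]
prongs []
rack [(0.59, [786.0, -50.0, -1.0])]
```

View pics/w2.png

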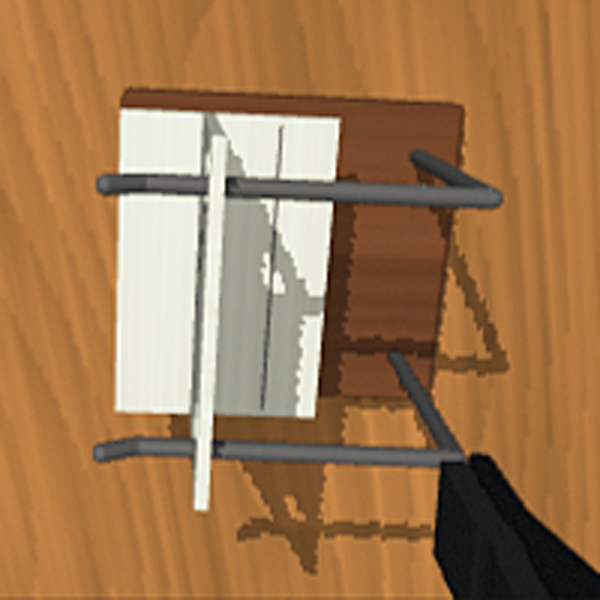

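Now it is sharp (crop scale 3, offset 190,80). The fin top runs from (219,138) to (202,510). The foot corners are (120,108), (340,118), (316,418) and (115,410), and the prongs run from (105,184) to (495,198) and from (135,447) to (450,460).

```bash
python3 - <<'E'
from h import *
import pickle
cp=pickle.load(open("w1.pkl","rb"))
f=lambda u,v,z:px2w("wrist",(190+u/3,80+v/3),z,cp)
a,b=f(219,138,125),f(202,510,125); print("fin",a,b,(a+b)/2,"len",np.linalg.norm(a-b),"x-yaw",np.degrees(np.arctan2((a-b)[1],(a-b)[0]))-90)
c=[f(*q,48) for q in[(120,108),(340,118),(316,418),(115,410)]]
print(np.round(c,1)); m=(c[0]+c[1]+c[2]+c[3])/4; print("foot mid",m)
for A,B in((c[3],c[0]),(c[2],c[1]),(c[0],c[1]),(c[3],c[2])): d=B-A; print(np.linalg.norm(d),np.degrees(np.arctan2(d[1],d[0])))
for q in((105,184,495,198),(135,447,450,460)):
  A,B=f(*q[:2],114),f(*q[2:],114);d=B-A;print("prong",A,B,np.degrees(np.arctan2(d[1],d[0])))
s=state()
print(s["ee_pos"],yaw(rot(s)),s["time"])
E
```

```text
fin [539.40885322 -91.83740055 125.        ] [ 517.3244041  -199.70463346  125.        ] [ 528.36662866 -145.771017    125.        ] len 110.10478113685373 x-yaw -11.57068248516289
[[ 507.7  -84.3   48. ]
 [ 581.4  -99.7   48. ]
 [ 559.5 -208.2   48. ]
 [ 485.3 -192.9   48. ]]
foot mid [ 533.48644345 -146.27815309   48.        ]
110.83457922316958 78.32818668713975
110.72009950632516 78.58975592590012
75.33653630562478 -11.757022902557278
75.84191564154996 -11.6690982116449
prong [ 505.798047   -100.39219413  114.        ] [ 613.81322376 -121.92024909  114.        ] -11.271684350710867
prong [ 499.56230101 -180.88699722  114.        ] [ 594.56051824 -200.7177023   114.        ] -11.791067358999442
[ 526.33486247 -147.08328984  292.16658279] 80.75108982914556 2.8333
```

```bash
python3 - <<'E'
from h import *
s=state(); print(plan(s["ee_pos"],rot(s),[527.8,-145.6,143],78.4,8))
E
```

```text
[ 2.100e-04  1.500e-04  1.865e-02 -2.000e-05 -1.000e-05  5.130e-03]
```

Request:
step_arm(deltas=[[1,0.0002,0.0002,0.0187,0,0,0.005],[1,0.0002,0.0002,0.0187,0,0,0.005],[1,0.0002,0.0002,0.0187,0,0,0.005],[1,0.0002,0.0002,0.0187,0,0,0.005],[1,0.0002,0.0002,0.0187,0,0,0.005],[1,0.0002,0.0002,0.0187,0,0,0.005],[1,0.0002,0.0002,0.0187,0,0,0.005],[1,0.0002,0.0002,0.0187,0,0,0.005]])

```text
time: 3.5
ee_pos: [528.2, -145.4, 141.8]
eef_rot: [2.433, 1.987, 0.0]
wrist_force: [0.4, -0.3, 1.4]
opening: 1.001
finger_force: 0.0
```

Request:
step_arm(deltas=[[1,0,0,0,0,0,0],[0,0,0,0,0,0,0],[0,0,0,0,0,0,0],[0,0,0,0,0,0,0],[0,0,0,0,0,0,0],[0,0,0,0,0,0,0],[0,0,0,0,0,0,0],[0,0,0,0,0,0,0]], newtons=15)

```text
time: 4.17
ee_pos: [528.4, -145.1, 143.0]
eef_rot: [2.432, 1.988, 0.0]
wrist_force: [0.1, -0.7, 0.3]
opening: 0.556
finger_force: 0.0
```

Request:
step_arm(deltas=[[0,0,0,0,0,0,0],[0,0,0,0,0,0,0],[0,0,0,0,0,0,0],[0,0,0,0,0,0,0],[0,0,0,0,0,0,0],[0,0,0,0,0,0,0],[0,0,0,0,0,0,0],[0,0,0,0,0,0,0]])

```text
time: 4.83
ee_pos: [528.3, -145.0, 142.6]
eef_rot: [-2.432, -1.988, 0.0]
wrist_force: [-0.0, -0.9, 0.1]
opening: 0.043
finger_force: 15.0
```

Request:
step_arm(deltas=[[0,0,0,0,0,0,0],[0,0,0,0,0,0,0],[0,0,0,0,0,0,0],[0,0,0,0,0,0,0],[0,0,0,0,0,0,0],[0,0,0,0,0,0,0],[0,0,0,0,0,0,0],[0,0,0,0,0,0,0]], newtons=50)

```text
time: 5.5
ee_pos: [528.3, -145.0, 142.7]
eef_rot: [-2.432, -1.989, 0.0]
wrist_force: [-0.0, -0.4, -0.5]
opening: 0.045
finger_force: 50.0
```

Request:
step_arm(deltas=[[0,0,0,-0.003,0,0,0],[0,0,0,-0.003,0,0,0],[0,0,0,-0.003,0,0,0],[0,0,0,-0.002,0,0,0],[0,0,0,-0.002,0,0,0],[0,0,0,0,0,0,0],[0,0,0,0,0,0,0],[0,0,0,0,0,0,0]])

```text
time: 6.17
ee_pos: [528.2, -145.1, 155.6]
eef_rot: [-2.432, -1.988, 0.0]
wrist_force: [-0.3, -0.0, -1.9]
opening: 0.047
finger_force: 50.0
```

```bash
python3 - <<'E'
from h import *
s=state(); print(s["ee_pos"],yaw(rot(s)),s["wrist_force"])
im=get_image("wrist"); cv2.imwrite("pics/w3.png",im[60:384,100:420,::-1])
E
```

```text
[ 528.20588222 -145.05873939  155.55760437] 78.53669222778157 [-2.89179029e-01 -5.73937972e-05 -1.85655706e+00]
```

View pics/w3.png

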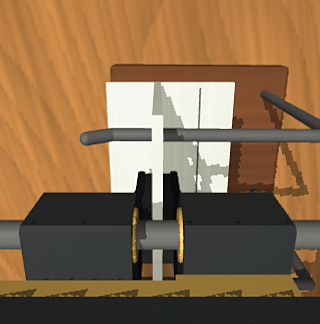

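The flashing is held and raised 13 mm: the fin is between the pads at crop px (157,200) and the prong at (85-150,137) runs through the slot. The weight shows as -1.9 N. Now I'll draw it back.

Request:
step_arm(deltas=[[0,0,-0.011,0,0,0,0],[0,0,-0.011,0,0,0,0],[0,0,-0.012,0,0,0,0],[0,0,-0.012,0,0,0,0],[0,0,-0.012,0,0,0,0],[0,0,-0.012,0,0,0,0],[0,0,-0.011,0,0,0,0],[0,0,-0.011,0,0,0,0]])

```text
time: 6.88
ee_pos: [437.4, -126.6, 155.6]
eef_rot: [-2.432, -1.989, 0.0]
wrist_force: [-0.2, -1.1, -1.7]
opening: 0.048
finger_force: 50.0
```

Request:
step_arm(deltas=[[0,0,0,-0.01,0,0,0],[0,0,0,-0.02,0,0,0],[0,0,0,-0.02,0,0,0],[0,0,0,-0.02,0,0,0],[0,0,0,-0.02,0,0,0],[0,0,0,-0.02,0,0,0],[0,0,0,-0.02,0,0,0],[0,0,0,-0.01,0,0,0]])

```text
time: 7.55
ee_pos: [439.2, -126.8, 299.0]
eef_rot: [2.429, 1.987, 0.003]
wrist_force: [0.3, -0.5, -1.2]
opening: 0.041
finger_force: 50.0
```

```bash
python3 - <<'E'
from h import *
s=state(); print(s["ee_pos"],yaw(rot(s)),s["wrist_force"],s["opening"])
for c,t in(("top","lap"),("side","lap"),("top","spool"),("side","spool"),("top","spare")):
    if t=="lap" or c!="x":
        if t in("lap","spare") or c=="side": get_image(c)
    print(c,t,[(round(d["p"],2),np.round(d["position"]).tolist()) for d in mark_of(c,t)[:2]])
im=get_image("top"); cv2.imwrite("pics/t3.png",cv2.resize(im[140:260,160:280,::-1],(600,600),interpolation=cv2.INTER_CUBIC))
print(plan(s["ee_pos"],rot(s),[440,146,s["ee_pos"][2]],100,8))
E
```

```text
[ 439.17427832 -126.83148812  298.97136336] 78.55191790250785 [ 0.29644651 -0.54012981 -1.2259265 ] 0.04089549038063163
top lap [(0.75, [508.0, 153.0, 18.0])]
side lap [(0.66, [504.0, 157.0, 23.0])]
top spool [(0.59, [454.0, 37.0, 16.0])]
side spool [(0.64, [448.0, 39.0, 20.0])]
top spare [(0.75, [387.0, 242.0, 20.0])]
[ 3.428e-02 -1.130e-03 -2.000e-05  4.600e-04  1.500e-04 -4.679e-02]
```

View pics/t3.png

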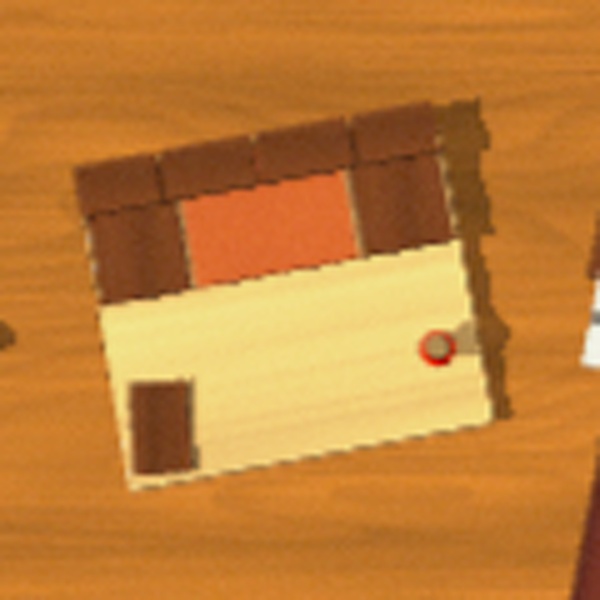

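Roof in the top crop (scale 5, offset 160,140): front edge from (131,490) to (494,421), reddish butt from (195,287) to (361,257), spool at (437,347), spare at (163,426).

```bash
python3 - <<'E'
from h import *
f=lambda u,v,z:px2w("top",(160+u/5,140+v/5),z)
def an(a,b): d=a-b; return np.degrees(np.arctan2(d[1],d[0]))-90
a,b=f(131,490,20),f(494,421,20); print("front",a,b,an(a,b),np.linalg.norm(a-b))
c,d=f(195,287,38),f(361,257,38); print("butt",c,d,(c+d)/2,an(c,d),np.linalg.norm(c-d))
e,g=f(101,303,38),f(462,240,38); print("buttline",e,g,(e+g)/2,an(e,g),np.linalg.norm(e-g))
th=np.radians((an(a,b)+an(e,g))/2); X=np.array([np.cos(th),np.sin(th)]);Y=np.array([-X[1],X[0]])
m=(a+b)[:2]/2+140*X; print("lap from front",m)
lap=np.array([505,156])
for n,p in(("spool",f(437,347,52)),("spare",f(163,426,26))): q=p[:2]-lap; print(n,q@X,q@Y)
E
```

```text
front [337.38731904 265.66270691  20.        ] [390.5472632   -7.37193773  20.        ] 11.01766898128885 278.1616379686709
butt [489.3871378  218.65817578  38.        ] [512.8962653   93.82582805  38.        ] [501.14170155 156.24200191  38.        ] 10.66534561501193 127.02674566471254
buttline [476.87939351 289.07499358  38.        ] [526.30093788  17.54428691  38.        ] [501.5901657  153.30964025  38.        ] 10.315533899973445 275.9916913750035
lap from front [501.54821116 155.05851719]
spool -82.96588363789174 -106.891082119099
spare -101.76582377723628 106.60669506979593
```

```bash
python3 - <<'E'
from h import *
s=state(); print(s["ee_pos"],plan(s["ee_pos"],rot(s),[434.2,143,180],100.7,8+4))
E
```

```text
[ 437.87086779 -126.72315268  294.92864714] [ 2.260e-02 -8.100e-04  9.580e-03 -1.000e-04 -5.000e-05 -3.222e-02]
```

Request:
step_arm(deltas=[[0,0.0226,-0.0008,0.0096,0,0,-0.0322],[0,0.0226,-0.0008,0.0096,0,0,-0.0322],[0,0.0226,-0.0008,0.0096,0,0,-0.0322],[0,0.0226,-0.0008,0.0096,0,0,-0.0322],[0,0.0226,-0.0008,0.0096,0,0,-0.0322],[0,0.0226,-0.0008,0.0096,0,0,-0.0322],[0,0.0226,-0.0008,0.0096,0,0,-0.0322],[0,0.0226,-0.0008,0.0096,0,0,-0.0322]])

```text
time: 8.72
ee_pos: [447.3, 54.5, 218.2]
eef_rot: [-2.155, -2.286, 0.0]
wrist_force: [0.2, 0.2, -1.4]
opening: 0.038
finger_force: 50.0
```

Request:
step_arm(deltas=[[0,0.0226,-0.0008,0.0096,0,0,-0.0322],[0,0.0226,-0.0008,0.0096,0,0,-0.0322],[0,0.0226,-0.0008,0.0096,0,0,-0.0322],[0,0.0226,-0.0008,0.0096,0,0,-0.0322],[0,0,0,0,0,0,0],[0,0,0,0,0,0,0],[0,0,0,0,0,0,0],[0,0,0,0,0,0,0]])

```text
time: 9.38
ee_pos: [435.2, 142.0, 180.6]
eef_rot: [2.007, 2.417, 0.0]
wrist_force: [-0.9, 0.4, -1.4]
opening: 0.046
finger_force: 50.0
```

```bash
python3 - <<'E'
from h import *
import pickle
get_image("side")
s=state(); print(s["ee_pos"],yaw(rot(s)),s["time"],s["opening"],rot(s)[:,2])
cp=camera_params("wrist"); im=get_image("wrist"); pickle.dump(cp,open("w4.pkl","wb"))
cv2.imwrite("pics/w4.png",cv2.resize(im[:,:,::-1],(800,600),interpolation=cv2.INTER_CUBIC))
for t in("leading_edge","butt","lap"):
    for c in("wrist","side"): print(c,t,[(round(d["p"],2),np.round(d["position"]).tolist()) for d in mark_of(c,t)[:2]])
E
```

```text
[435.19724631 141.95595637 180.70722394] 100.56757062433304 9.4333 0.041291067473183174 [ 4.30935965e-04 -2.03253082e-04 -9.99999886e-01]
wrist leading_edge [(0.98, [483.0, 147.0, 84.0])]
side leading_edge [(0.62, [479.0, 153.0, 87.0]), (0.6, [387.0, 250.0, 20.0])]
wrist butt [(0.92, [501.0, 155.0, 33.0])]
side butt [(0.69, [506.0, 159.0, 34.0])]
wrist lap [(0.66, [507.0, 157.0, 20.0])]
side lap [(0.71, [507.0, 156.0, 22.0])]
```

View pics/w4.png

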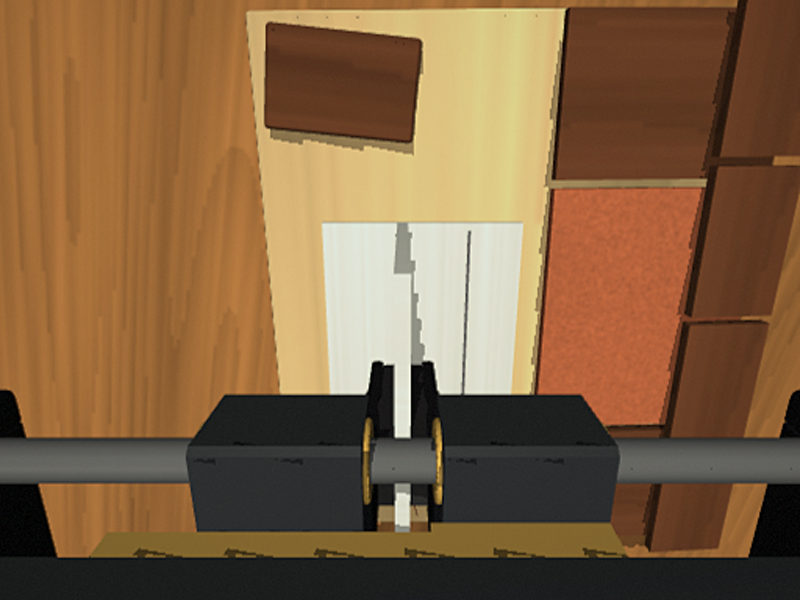

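The wrist view shows the foot from (322,223) to (522,223), with its leading edge running down to (513,393). The reddish butt's top edge runs from (553,188) to (541,393), and its side gaps are at (707,186) and (667,427). The spare is well clear.

```bash
python3 - <<'E'
from h import *
import pickle
cp=pickle.load(open("w4.pkl","rb"))
f=lambda u,v,z:px2w("wrist",(u*.64,v*.64),z,cp)
def an(a,b): d=a-b; return np.degrees(np.arctan2(d[1],d[0]))-90
a,b=f(553,188,38),f(541,393,38); print("butt",a,b,an(a,b))
g,h_=f(707,186,38),f(667,427,38); print("shingle sides",g,h_)
a2,b2=f(558,100,38),f(555,178,38); print("left dark butt",a2,b2,an(a2,b))
for z in (84,86,88):
  c,d=f(522,223,z),f(513,393,z); e=f(322,223,z); print(z,"lead",c,d,an(c,d),"foot w",np.linalg.norm(c-e), e)
th=np.radians(10.7);X=np.array([np.cos(th),np.sin(th)]);Y=np.array([-X[1],X[0]])
print("butt x",a[:2]@X,b[:2]@X,"shingle y",g[:2]@Y,h_[:2]@Y,a[:2]@Y)
c,d=f(522,223,86),f(513,393,86); print("lead x",c[:2]@X,d[:2]@X,"foot +y end",c[:2]@Y)
print("lap est",[np.dot(q,X) for q in[(504,156.5)]],[np.dot(q,Y) for q in[(504,156.5)]])
s=state();print("tcp",s["ee_pos"][:2]@X,s["ee_pos"][:2]@Y,yaw(rot(s)))
E
```

```text
butt [491.12077201 217.48124365  38.        ] [513.76622621 114.84793647  38.        ] 12.442625185785246
shingle sides [560.47765372 231.41688355  38.        ] [585.60999458 107.67464451  38.        ]
left dark butt [482.93812868 254.25951906  38.        ] [490.79226232 221.97344047  38.        ] 12.469164729864104
84 lead [469.11916898 204.06689425  84.        ] [483.72095384 133.92453072  84.        ] 11.759514588883988 foot w 75.70174199698359 [394.71689026 190.10069709  84.        ]
86 lead [468.59335609 204.2763608   86.        ] [483.04159829 134.87156769  86.        ] 11.759514588883988 foot w 74.90571285771999 [394.97344222 190.45702288  86.        ]
88 lead [468.06754319 204.48582735  88.        ] [482.36224275 135.81860466  88.        ] 11.759514588884016 foot w 74.10968371845645 [395.22999417 190.81334867  88.        ]
butt x 522.9605616477113 526.1566959507838 shingle y 123.33120214304925 -2.9257420678461834 122.51512153141712
lead x 498.37312858015184 499.68400322860776 foot +y end 113.722423736131
lap est [np.float64(524.2936747658249)] [np.float64(60.202928504744875)]
tcp 453.80153341595997 59.50947629694893 100.65624034157912
```

Request:
step_arm(deltas=[[0,0.0001,0,0.0073,0,0,-0.0013],[0,0.0001,0,0.0073,0,0,-0.0013],[0,0.0001,0,0.0073,0,0,-0.0013],[0,0.0001,0,0.0073,0,0,-0.0013],[0,0.0001,0,0.0073,0,0,-0.0013],[0,0.0001,0,0.0073,0,0,-0.0013],[0,0.0001,0,0.0073,0,0,-0.0013],[0,0.0001,0,0.0073,0,0,-0.0013]])

```text
time: 10.45
ee_pos: [434.5, 143.7, 121.2]
eef_rot: [-1.992, -2.429, 0.0]
wrist_force: [-0.8, 0.2, -1.7]
opening: 0.049
finger_force: 50.0
```

Request:
step_arm(deltas=[[0,0,0,0,0,0,0],[0,0,0,0,0,0,0],[0,0,0,0.001,0,0,0],[0,0,0,0.001,0,0,0],[0,0,0,0.001,0,0,0],[0,0,0,0,0,0,0],[0,0,0,0,0,0,0],[0,0,0,0,0,0,0]])

```text
time: 11.12
ee_pos: [434.7, 143.7, 119.2]
eef_rot: [1.992, 2.429, 0.0]
wrist_force: [0.7, 0.2, -1.2]
opening: 0.041
finger_force: 50.0
```

Request:
step_arm(deltas=[[0,0,0,0.0005,0,0,0],[0,0,0,0.0005,0,0,0],[0,0,0,0.0005,0,0,0],[0,0,0,0.0005,0,0,0],[0,0,0,0.0005,0,0,0],[0,0,0,0,0,0,0],[0,0,0,0,0,0,0],[0,0,0,0,0,0,0]])

```text
time: 11.78
ee_pos: [434.7, 143.7, 117.7]
eef_rot: [1.992, 2.428, -0.001]
wrist_force: [-8.4, -2.4, 18.5]
opening: 0.042
finger_force: 50.0
```

Request:
step_arm(deltas=[[0,0,0,-0.002,0,0,0],[0,0,0,-0.0015,0,0,0],[0,0,0.003,0,0,0,0],[0,0,0.003,0,0,0,0],[0,0,0.003,0,0,0,0],[0,0,0.003,0,0,0,0],[0,0,0.003,0,0,0,0],[0,0,0,0,0,0,0]])

```text
time: 12.45
ee_pos: [449.9, 146.8, 120.0]
eef_rot: [-1.992, -2.428, -0.001]
wrist_force: [-0.9, -0.4, -1.7]
opening: 0.04
finger_force: 50.0
```

```bash
python3 - <<'E'
from h import *
import pickle
s=state(); print(s["ee_pos"],yaw(rot(s)),s["wrist_force"])
cp=camera_params("wrist"); im=get_image("wrist"); pickle.dump(cp,open("w5.pkl","wb"))
cv2.imwrite("pics/w5.png",cv2.resize(im[80:280,170:437,::-1],(800,600),interpolation=cv2.INTER_CUBIC))
E
```

```text
[449.94151797 146.79570595 119.99629702] 101.26459169592673 [-0.9182345  -0.44480775 -1.69263888]
```

View pics/w5.png

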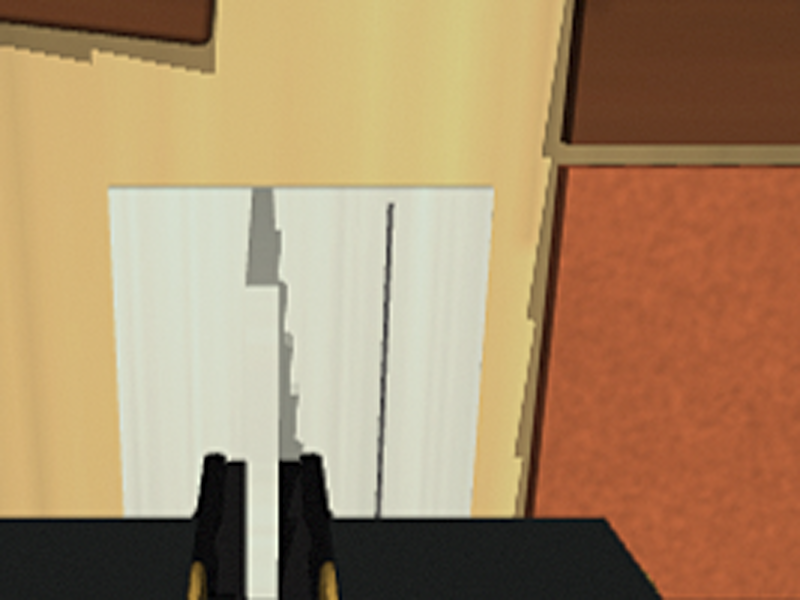

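The foot is level and lined up. The leading edge runs from (493,188) to (471,518), and the butt's top edge from (570,165) to (537,518), in the crop (scale 3, offset 170,80).

```bash
python3 - <<'E'
from h import *
import pickle
cp=pickle.load(open("w5.pkl","rb"))
f=lambda u,v,z:px2w("wrist",(170+u/2.996,80+v/3),z,cp)[:2]
def an(a,b): d=a-b; return np.degrees(np.arctan2(d[1],d[0]))-90
a,b=f(570,165,38),f(537,518,38);c,d=f(493,188,25.3),f(471,518,25.3);e=f(109,187,25.3)
print(an(a,b),an(c,d),np.linalg.norm(c-e))
th=np.radians(11.27);X=np.array([np.cos(th),np.sin(th)]);Y=np.array([-X[1],X[0]])
print("butt x",a@X,b@X,"lead",c@X,d@X,"y sh",a@Y,"foot",c@Y)
l,m=f(390,205,25.3),f(378,518,25.3);print("score",l@X,m@X)
s=state();print(s["ee_pos"],s["ee_pos"][:2]@X,s["ee_pos"][:2]@Y)
E
```

```text
11.487731998001053 11.677339013184266 75.005400215783
butt x 525.04076708204 525.310705658646 lead 514.4736779376426 514.9835971932645 y sh 117.3221595860863 foot 111.25156920091952
score 494.49069244376466 494.7142943439589
[449.60843555 146.74318556 119.96698851] 469.6171029974162 56.04537805230682
```

Request:
step_arm(deltas=[[0,0,0.0044,0,0,0,0],[0,0,0.0044,0,0,0,0],[0,0,0.0044,0,0,0,0],[0,0,0.0044,0,0,0,0],[0,0,0.0044,0,0,0,0],[0,0,0.0044,0,0,0,0],[0,0,0.0044,0,0,0,0],[0,0,0.0044,0,0,0,0]])

```text
time: 13.17
ee_pos: [484.3, 153.6, 120.1]
eef_rot: [-1.992, -2.429, -0.0]
wrist_force: [-0.1, -0.1, -1.9]
opening: 0.039
finger_force: 50.0
```

Request:
step_arm(deltas=[[0,0,0,0,0,0,0],[0,0,0,0.001,0,0,0],[0,0,0,0.001,0,0,0],[0,0,0,0.0005,0,0,0],[0,0,0,0.0005,0,0,0],[0,0,0,0.0005,0,0,0],[0,0,0,0,0,0,0],[0,0,0,0,0,0,0]])

```text
time: 13.83
ee_pos: [483.6, 153.5, 117.7]
eef_rot: [1.992, 2.428, -0.001]
wrist_force: [-6.9, -3.6, 16.1]
opening: 0.042
finger_force: 50.0
```

```bash
python3 - <<'E'
from h import *
import pickle
s=state(); print(s["ee_pos"],yaw(rot(s)),s["wrist_force"],s["ft_torque"],s["time"],s["eef_rot"])
cp=camera_params("wrist"); im=get_image("wrist"); pickle.dump(cp,open("w6.pkl","wb"))
cv2.imwrite("pics/w6.png",cv2.resize(im[80:280,170:437,::-1],(800,600),interpolation=cv2.INTER_CUBIC))
E
```

```text
[483.6057202  153.54526787 117.70571813] 101.27450448668068 [-6.93439706 -3.587538   16.05715906] [-0.31884054  1.40525212  0.02650348] 13.8333 [ 1.99210373e+00  2.42844399e+00 -1.11735906e-03]
```

View pics/w6.png

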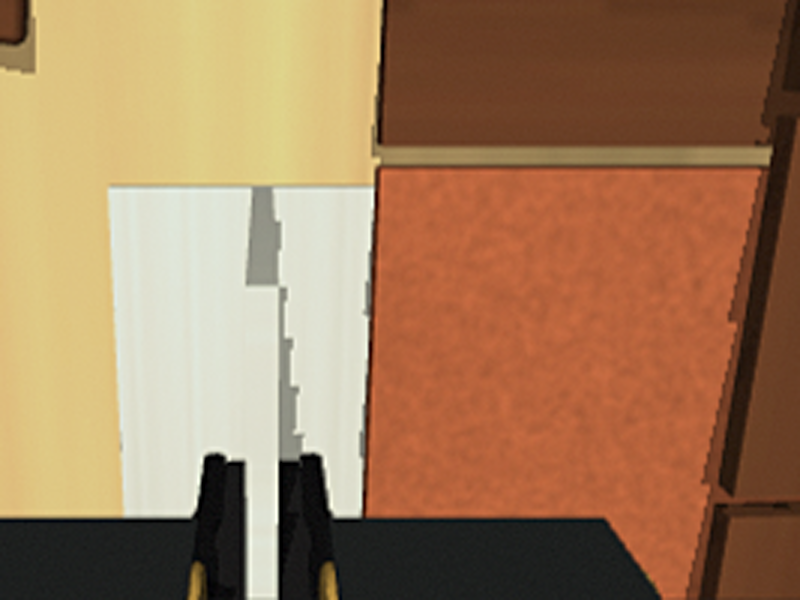

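The foot is under the reddish butt at (378,165)-(365,518), the scored line is hidden, the shingle lies level with its neighbours, and it is about 24 mm deep. I'll press a little more and check that it holds steady.

Request:
step_arm(deltas=[[0,0,0,0.0003,0,0,0],[0,0,0,0,0,0,0],[0,0,0,0,0,0,0],[0,0,0,0,0,0,0],[0,0,0,0,0,0,0],[0,0,0,0,0,0,0],[0,0,0,0,0,0,0],[0,0,0,0,0,0,0]])

```text
time: 14.55
ee_pos: [483.6, 153.5, 117.7]
eef_rot: [1.992, 2.428, -0.001]
wrist_force: [-8.6, -3.7, 20.8]
opening: 0.041
finger_force: 50.0
```

```bash
python3 - <<'E'
from h import *
s=state(); print(s["ee_pos"],s["wrist_force"],s["ft_torque"],s["finger_force"],rot(s)[:,2])
if 12<s["wrist_force"][2]<40: print(job_done())
E
```

```text
[483.59828708 153.53251265 117.68058037] [-8.63754916 -3.70651629 20.83727057] [-0.45790922  1.77000516  0.02478806] 49.99994473066181 [ 2.91822569e-05 -1.15159043e-03 -9.99999336e-01]
the job is handed in; nothing more can be done
None
```

I handed the job in at about 14.6 s: the flashing is off its rack, tucked about 24 mm under the reddish shingle (by camera measurement) with the scored line out of sight, and still gripped and pressed flat on the board with about 21 N; the last wrist picture showed the shingle lying level with its neighbours.

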